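Pots in order of height on the ash shelf

ROBOT

A 6-joint arm with a two-finger parallel gripper is mounted at the origin on the work surface. World frame = base frame: x ahead of the robot, y to its left, z up, the work surface at z = 0. Lengths are in m, angles in rad, forces in N, time in s.
With the tool pointing down it reaches from about 0.35 to 0.775 m from the base axis. Payload 7.3 kg.
Tool frame: the origin (TCP) lies midway between the tips of the shut fingers; the grasp point (between the pads) lies 19 mm behind it (robot.grip_depth is the z of the grasp point in the tool frame, in m); z points along the fingers, y is the line along which they close (so a half turn about z gives the same grasp; the last joint's range is limited). The gripper opens to 92 mm and grips with 3 to 60 N. Pads are 19 mm wide; open, the fingers measure 130 mm over their backs; the gripper's body (75 mm by 190 mm) begins 47 mm behind the grasp point.
Start: joints at [-0.146, 0.342, 1.524, -0, 1.275, -0.146], TCP at [0.525, 0, 0.227] pointing down, gripper open.
Joint ranges: [-2.53, 2.53], [-0.77, 2.02], [0.04, 2.7], [-1, 4.14], [0.28, 2.66], [-3.11, 3.11]. Speed limits (rad/s): [2.57, 2.57, 3.14, 3.14, 3.14, 3.14].

INTERFACE

Orientations are given as [roll, pitch, yaw] about the fixed x, y, z axes, in that order (R = Rz(yaw) Ry(pitch) Rx(roll)).
In Python, from cell import robot, viewer gives the robot as it stands.
- The arm moves only by the tool step_arm, never from a script. Its argument "increments" is a list of rows, each an object with "delta_pos": the shift along the tool's x, y, z in cm, a list of three; "dr": the turn, a rotation vector about the tool's x, y, z in degrees, a list of three; "fingers": the closure, from -1 (fully open) to 1 (shut), so that 0 is half open. In form: [{"delta_pos": [tx, ty, tz], "dr": [wx, wy, wz], "fingers": fingers}, ...]. A call has exactly 5 rows; each row is the pose to reach, as a shift and turn from the pose commanded when the call began, along the tool's axes at that moment; what a row does not reach only later rows make up. A row lasts 1/8 s, in which the tool goes at most 62.5 mm and 10.7 degrees, less where a joint would pass 70% of its speed; a pose out of reach is approached as far as the arm can. A call with a gripper value outside its range is refused whole. The fingers move at their own pace and stop on an object; "newtons" is the grip in N (left out, the last holds). Time passes only in rows, so rows that repeat a pose let the fingers close, or fill a call up. It gives the time, the measured TCP pose, the force, the opening and the grip force at its end, in the units of the state.
- robot.observe(): the state, without advancing time (a new reading comes with each control period).
- viewer.read_camera(name): name is "scene" or "side" or "wrist"; returns the picture (480x640x3 uint8, red, green, blue); there is no depth.
- viewer.camera_params(name): a dict with "K" (3x3 intrinsics, pixels), "T" (4x4, takes a point from camera to world coordinates). Camera axes: x right, y down, z forward; pixel columns grow to the right and rows downward; lengths in m; the calibration is good to about 2 mm. A picture is of the moment at which its call begins: read the wrist's pose just before it. camera_params takes no time and is no camera call; for the wrist camera it gives the pose at the moment of the call.
- robot.hand_in(): hands the job in; it is judged then, once.
The state is a dict: "time": time; "qpos": joint angles; "qvel": joint speeds; "joint_efforts": joint torques, N m; "tool_pos": TCP position; "tool_rot": TCP orientation; "contact_force": force on the tool from outside, world axes, zero at the start; "torque": the same for the moment, N m; "opening": finger opening in m; "grip_force": force on a finger pad.
Only numpy, scipy, OpenCV 4.12 (cv2) and the standard library are available. Lean on these libraries where they do the work, as an engineer would, in place of code of your own. Each camera call takes 0.05 s, during which the arm holds its last target. There are 200 camera calls.

TASK

Line up the four pots from the mat on the row of round grey pads on the ash shelf in order of height, the tallest on the pad next to the white charger and the shortest on the pad next to the glass dish. Stand each one upright and centred on its own pad, never tipping one over, and leave the charger and the dish where they are.

Things in the scene. Friction and masses are not known exactly. Their poses are not given: they have to be found in the camera images.
- bottle: Amber medicine bottle with a white cap and a pale label, the tallest pot: 92 mm high. Stands upright on the grey mat (upper face 3 mm above the table) at the start. Straight round body 38 mm in diameter up to 66 mm above the underside, then a shoulder and a cap 32 mm in diameter. About 110 g. Loose. Origin: centre of its underside; z points up its axis.
- jar: White jar with a green lid, second tallest: 74 mm high. Stands upright on the grey mat (upper face 3 mm above the table) at the start. Straight cylinder 44 mm in diameter, lid included. About 100 g. Loose. Origin: centre of its underside; z points up its axis.
- tub: Blue tub with a blue lid and a thin white seam, third tallest: 56 mm high. Stands upright on the grey mat (upper face 3 mm above the table) at the start. Straight cylinder 40 mm in diameter, lid included. About 80 g. Loose. Origin: centre of its underside; z points up its axis.
- tin: Red tin with a thin steel band, the shortest pot: 38 mm high. Stands upright on the grey mat (upper face 3 mm above the table) at the start. Straight cylinder 50 mm in diameter. About 80 g. Loose. Origin: centre of its underside; z points up its axis.
- pad_a: One of four identical flat round grey silicone pads, 62 mm across, 3 mm thick, fixed in a row on the ash shelf, 85 mm between centres. Which letter lies where differs from start to start. Origin: centre of its underside, on the shelf board (55 mm above the table); its upper face is 3 mm higher. x points across the row to the low upstand behind the shelf (102 mm away, 88 mm high), y along it.
- pad_b: One of four identical flat round grey silicone pads, 62 mm across, 3 mm thick, fixed in a row on the ash shelf, 85 mm between centres. Which letter lies where differs from start to start. Origin: centre of its underside, on the shelf board (55 mm above the table); its upper face is 3 mm higher. x points across the row to the low upstand behind the shelf (102 mm away, 88 mm high), y along it.
- pad_c: One of four identical flat round grey silicone pads, 62 mm across, 3 mm thick, fixed in a row on the ash shelf, 85 mm between centres. Which letter lies where differs from start to start. Origin: centre of its underside, on the shelf board (55 mm above the table); its upper face is 3 mm higher. x points across the row to the low upstand behind the shelf (102 mm away, 88 mm high), y along it.
- pad_d: One of four identical flat round grey silicone pads, 62 mm across, 3 mm thick, fixed in a row on the ash shelf, 85 mm between centres. Which letter lies where differs from start to start. Origin: centre of its underside, on the shelf board (55 mm above the table); its upper face is 3 mm higher. x points across the row to the low upstand behind the shelf (102 mm away, 88 mm high), y along it.
- charger: White box-shaped portable charger with its hinged lid shut, 62 x 74 mm and 32 mm high, loose on the shelf at one end of the row of pads, in line with it, 95 mm from the centre of the nearest pad. At which end it stands differs from start to start. Origin: centre of its underside. To be left alone.
- dish: Clear round glass ring dish, 74 mm across and 22 mm high, with a thin brass ring in it, loose on the shelf at the other end of the row, 95 mm from the centre of the nearest pad. Origin: centre of its underside. To be left alone.
Mind the look-alikes: they are no part of the job. What is shaped like the tub but brown is not meant. What is shaped like the jar but purple is not meant.

How it is judged:
By the outcome, as a careful person would: the job done as asked, in the order asked, and still so for the second after the job is handed in, with the robot touching nothing.
It also fails if it takes over 106 s, if anything falls off the work surface, if the arm or the gripper's body presses on something with over 40 N, if the wrist force passes 120 N, or if a joint passes its speed limit or range.

## Working session

There is one attempt and no reset: what is moved stays moved. The work goes in short steps, Python scripts to look and compute and a tool call to move; the robot and the scene stay as the last step left them, time stands still between calls to the robot, and variables do not carry over. Pictures are saved under pics/ and viewed, at most 14 in all, crops included, and the job is handed in when it is done.

Besides the shell and the picture viewer there is one more tool, called after "Call:" in YAML: its name, and indented under it one key for each argument. step_arm: Moves the arm, as the interface text tells. Its arguments: {"type":"object","properties":{"increments":{"type":"array"},"newtons":{"type":"number"}},"required":["increments"]}

```bash
mkdir -p pics
python3 - <<'E'
from cell import robot, viewer
import cv2,numpy as np
s=robot.observe();print(s['time'],s['tool_pos'],s['tool_rot'],s['opening'],robot.grip_depth)
for n in("scene","side"):
    im=viewer.read_camera(n);cv2.imwrite(f"pics/{n}0.png",im[:,:,::-1]);p=viewer.camera_params(n);print(n,np.round(p["K"],1).tolist(),np.round(p["T"],3).tolist())
E
```

```text
0.0 [5.24605618e-01 7.98172643e-05 2.26038955e-01] [-3.14007471e+00 -2.28962303e-04  1.57079625e+00] 0.09175572469801062 -0.0188
scene [[577.2, 0.0, 322.1], [0.0, 577.2, 247.7], [0.0, 0.0, 1.0]] [[-0.125, 0.671, -0.731, 1.271], [0.992, 0.083, -0.094, 0.047], [-0.003, -0.737, -0.676, 0.803], [0.0, 0.0, 0.0, 1.0]]
side [[460.7, 0.0, 321.3], [0.0, 460.7, 243.5], [0.0, 0.0, 1.0]] [[0.862, -0.255, 0.438, 0.107], [-0.507, -0.459, 0.73, -0.704], [0.015, -0.851, -0.525, 0.555], [0.0, 0.0, 0.0, 1.0]]
```

View pics/scene0.png

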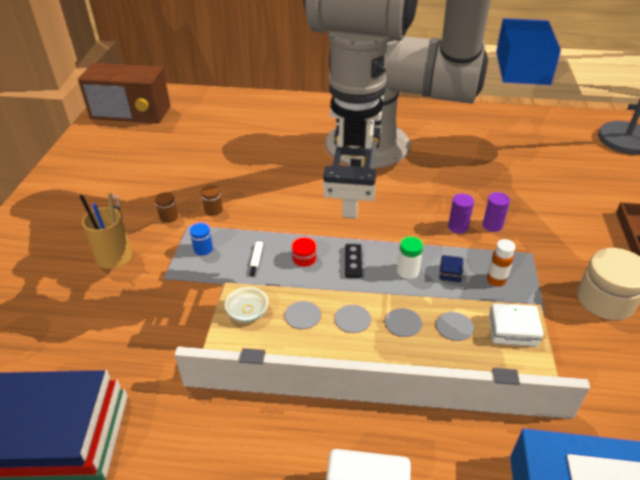

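View pics/side0.png

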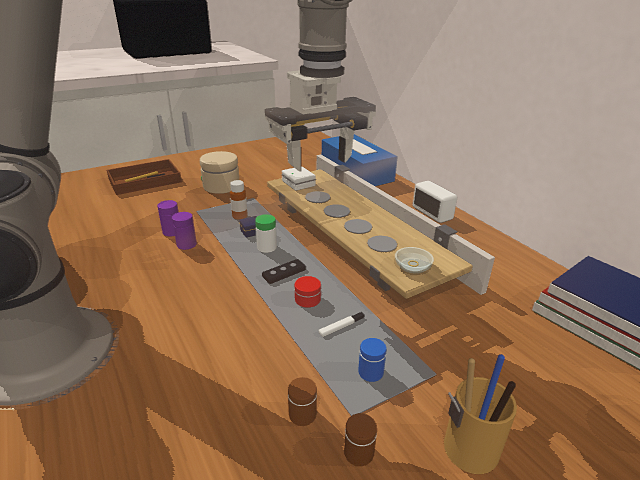

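The scene view shows, from left to right, the tub (201,240), tin (304,252), jar (411,258) and bottle (501,264). The pads run from (303,315) beside the dish to (454,326) beside the charger. The brown and purple look-alikes stand off the mat. The side view agrees.

```bash
cat > h.py <<'E'
import cv2,numpy as np
from cell import robot, viewer
P={n:viewer.camera_params(n) for n in("scene","side")}
def ray(n,uv,p=None):
    p=p or P[n];T=p["T"];d=T[:3,:3]@np.linalg.solve(p["K"],[uv[0],uv[1],1.]);return T[:3,3],d
def plane(n,uv,z,p=None):
    o,d=ray(n,uv,p);return o+d*(z-o[2])/d[2]
def tri(a,b):
    (o1,d1),(o2,d2)=ray("scene",a),ray("side",b)
    t=np.linalg.lstsq(np.c_[d1,-d2],o2-o1,rcond=None)[0];x,y=o1+t[0]*d1,o2+t[1]*d2
    return (x+y)/2,np.linalg.norm(x-y)
def blobs(im,lo,hi,box,amin=60):
    x0,y0,x1,y1=box;m=np.zeros(im.shape[:2],np.uint8)
    m[y0:y1,x0:x1]=cv2.inRange(cv2.cvtColor(im,cv2.COLOR_RGB2HSV),lo,hi)[y0:y1,x0:x1]
    m=cv2.morphologyEx(m,cv2.MORPH_CLOSE,np.ones((5,5)))
    cs,_=cv2.findContours(m,cv2.RETR_EXTERNAL,cv2.CHAIN_APPROX_NONE)
    return [c for c in cs if cv2.contourArea(c)>amin]
def cen(c):
    c=cv2.convexHull(c);m=cv2.moments(c);return np.array([m['m10'],m['m01']])/m['m00']
E
python3 - <<'E'
from h import *
I={n:cv2.imread(f"pics/{n}0.png")[:,:,::-1].copy() for n in P}
C={"tub":((105,120,60),(125,255,255),(180,215,225,265),(350,330,395,385)),
"tin":((0,150,80),(6,255,255),(285,230,325,275),(285,270,330,310)),
"jar":((45,100,50),(80,255,255),(390,230,430,260),(245,205,285,245)),
"bottle":((5,130,50),(18,255,255),(485,240,518,290),(225,175,250,222))}
for k,(lo,hi,b1,b2) in C.items():
    r=[]
    for n,b in(("scene",b1),("side",b2)):
        cs=blobs(I[n],lo,hi,b,20);pts=np.concatenate(cs);r.append(cen(pts));print(k,n,len(cs),cv2.boundingRect(pts),r[-1].round(1))
    X,e=tri(*r);print('  tri',X.round(4),round(e,4))
h=dict(tub=56,tin=38)
for n,b in(("scene",(275,295,485,345)),("side",(300,185,402,256))):
    cs=[c for c in blobs(I[n],(0,0,70),(179,45,220),b,150)]
    for c in cs: 
        e=cv2.fitEllipse(cv2.convexHull(c));print(n,'pad',np.round(e[0],1),np.round(e[1],1),plane(n,e[0],.058).round(4))
# shelf front corners / mat corners
for uv in((222,285),(540,301)):print('edge',plane("scene",uv,.055).round(3))
for n,uv in(("scene",(352,260)),("scene",(257,258)),("scene",(451,268)),("scene",(247,308)),("scene",(516,325))):print(uv,plane(n,uv,.02 if uv[1]<300 else .07).round(3))
print('upstand top z?',tri((178,352),(492,258)))
E
```

```text
tub scene 1 (190, 223, 23, 32) [201.  238.8]
tub side 1 (359, 338, 27, 44) [371.7 359.1]
  tri [ 0.4399 -0.3062  0.0308] 0.0003
tin scene 1 (292, 237, 24, 29) [303.7 251.3]
tin side 1 (295, 276, 26, 31) [307.4 291.1]
  tri [ 0.442  -0.0972  0.0217] 0.0009
jar scene 1 (400, 237, 23, 20) [411.1 246.3]
jar side 1 (256, 215, 19, 16) [265.1 222.2]
  tri [0.4519 0.1104 0.067 ] 0.0011
bottle scene 2 (485, 240, 29, 46) [496.9 262.3]
bottle side 2 (225, 175, 25, 44) [238.4 196.9]
  tri [0.4574 0.2738 0.0537] 0.0065
scene pad [454.5 325.9] [26.4 36.9] [0.6296 0.1857 0.058 ]
scene pad [402.9 322.2] [26.6 35.6] [0.6321 0.1003 0.058 ]
scene pad [352.3 318.4] [26.7 34.7] [0.6343 0.0156 0.058 ]
scene pad [302.2 314.8] [26.3 34.6] [ 0.6367 -0.0693  0.058 ]
side pad [384.7 245.3] [17.9 34.6] [ 0.6317 -0.0824  0.058 ]
side pad [357.7 225.9] [14.  27.2] [0.6286 0.0112 0.058 ]
side pad [327.4 204. ] [19.9 45.5] [0.6254 0.1343 0.058 ]
side pad [389.2 203.4] [ 14.7 189.1] [0.7575 0.0657 0.058 ]
edge [ 0.583 -0.223  0.055]
edge [0.552 0.336 0.055]
(352, 260) [0.453 0.    0.02 ]
(257, 258) [ 0.47  -0.186  0.02 ]
(451, 268) [0.452 0.192 0.02 ]
(247, 308) [ 0.643 -0.162  0.07 ]
(516, 325) [0.626 0.283 0.07 ]
upstand top z? (array([ 0.7557797 , -0.24580294,  0.08165371]), np.float64(0.0024038058393798627))
```

Call:
step_arm:
  increments:
    - {"delta_pos": [5.5,-1.4,0],"dr": [0,0,0],"fingers": -1}
    - {"delta_pos": [11,-2.8,0],"dr": [0,0,0],"fingers": -1}
    - {"delta_pos": [16.5,-4.2,0],"dr": [0,0,0],"fingers": -1}
    - {"delta_pos": [22,-5.6,0],"dr": [0,0,0],"fingers": -1}
    - {"delta_pos": [27.2,-6.8,0],"dr": [0,0,0],"fingers": -1}
  newtons: 15

```text
time: 0.72
tool_pos: [0.4561, 0.2737, 0.2265]
tool_rot: [-3.141, 0.0, 1.571]
contact_force: [0.9, -0.5, -1.3]
opening: 0.092
grip_force: 0.0
```

Run:
```python
from h import *
p=viewer.camera_params("wrist");im=viewer.read_camera("wrist");cv2.imwrite("pics/w1.png",im[:,:,::-1])
s=robot.observe();print(s['time'],s['tool_pos'],s['tool_rot'],np.round(p["T"],3).tolist())
i=cv2.imread("pics/scene0.png");cv2.imwrite("pics/c.png",cv2.resize(i[225:300,465:540],None,fx=7,fy=7,interpolation=cv2.INTER_NEAREST))
```

```text
0.775 [0.45421508 0.27914532 0.22642261] [-3.14019937 -0.00354719  1.57427359] [[1.0, 0.001, 0.0, 0.456], [0.001, -0.955, -0.296, 0.353], [0.0, 0.296, -0.955, 0.384], [0.0, 0.0, 0.0, 1.0]]
```

View pics/w1.png

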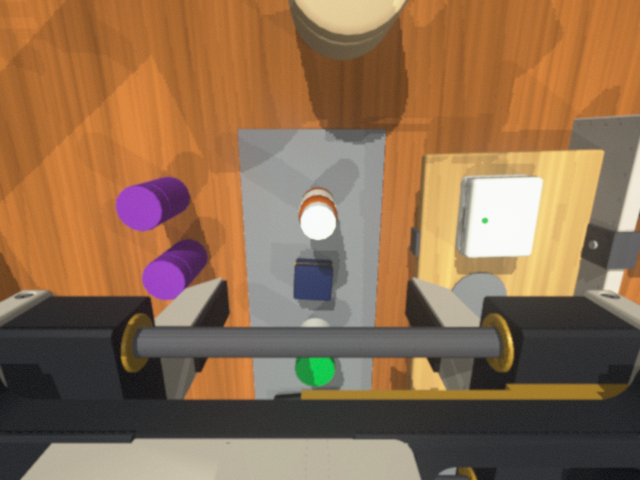

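View pics/c.png

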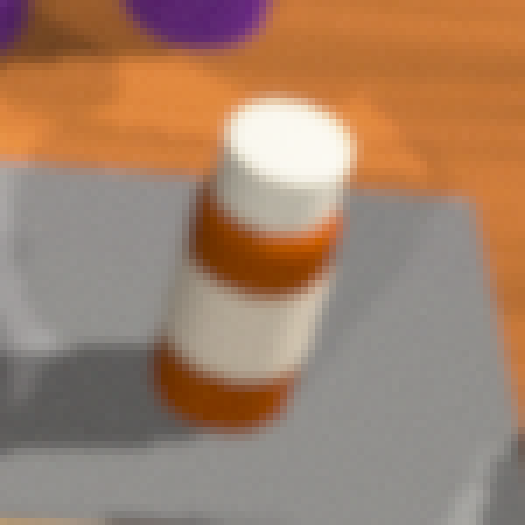

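The wrist view shows the cap top at (318,221) and the green jar lid at (315,368). The crop shows the cap top centred near scene pixel (506,245).

Run:
```python
from h import *
print(plane("scene",(505.8,244.6),.095))
# body: base ellipse centre approx (225,408-?) : bottom front y=430/7; mid-body centre
print(plane("scene",(465+249/7,225+265/7),.05))
p=viewer.camera_params("wrist");im=viewer.read_camera("wrist")
s=robot.observe();print(s['tool_pos'],p["T"][:3,3])
for nm,lo,hi,z,b in(("cap",(0,0,200),(179,60,255),.095,(290,150,350,260)),("jar",(45,150,50),(80,255,255),.077,(280,340,350,400))):
    for c in blobs(im,lo,hi,b): (x,y),r=cv2.minEnclosingCircle(c);print(nm,x,y,r,cv2.boundingRect(c),plane("w",(x,y),z,p))
print(plane("scene",(411.5,243),.077))
```

```text
[0.45660258 0.27948117 0.095     ]
[0.45798988 0.27909732 0.05      ]
[0.45513853 0.27624019 0.2263039 ] [0.45418876 0.35820672 0.38378255]
cap 319.6444396972656 227.08888244628906 18.605974197387695 (303, 209, 35, 37) [0.45673895 0.28108028 0.095     ]
jar 316.39190673828125 370.66217041015625 19.930980682373047 (298, 358, 38, 32) [0.45440236 0.11611529 0.077     ]
[0.45292016 0.11054807 0.077     ]
```

Call:
step_arm:
  increments:
    - {"delta_pos": [0.8,0,4],"dr": [0,0,0],"fingers": -1}
    - {"delta_pos": [0.8,0,9],"dr": [0,0,0],"fingers": -1}
    - {"delta_pos": [0.8,0,14],"dr": [0,0,0],"fingers": -1}
    - {"delta_pos": [0.8,0,18],"dr": [0,0,0],"fingers": -1}
    - {"delta_pos": [0.8,0,18.9],"dr": [0,0,0],"fingers": -1}

```text
time: 1.45
tool_pos: [0.4555, 0.2786, 0.0353]
tool_rot: [-3.136, 0.002, 1.57]
contact_force: [-0.2, 0.4, -0.0]
opening: 0.0918
grip_force: 0.0
```

Call:
step_arm:
  increments:
    - {"delta_pos": [0,0,0],"dr": [0,0,0],"fingers": 0.1}
    - {"delta_pos": [0,0,0],"dr": [0,0,0],"fingers": 0.4}
    - {"delta_pos": [0,0,0],"dr": [0,0,0],"fingers": 0.6}
    - {"delta_pos": [0,0,0],"dr": [0,0,0],"fingers": 0.6}
    - {"delta_pos": [0,0,0],"dr": [0,0,0],"fingers": 0.6}
  newtons: 15

```text
time: 2.08
tool_pos: [0.4572, 0.2801, 0.0381]
tool_rot: [3.141, -0.0, 1.571]
contact_force: [0.8, -0.5, 0.2]
opening: 0.0467
grip_force: 0.0
```

Run:
```python
from h import *
for n in("scene","side","side"):
    im=viewer.read_camera(n);s=robot.observe();print(s['time'],s['tool_pos'],s['opening'],s['grip_force'],s['contact_force'])
    cv2.imwrite(f"pics/{n}1.png",im[:,:,::-1])
```

```text
2.125 [0.45709411 0.28006765 0.03796725] 0.042349648314541036 0.0 [ 0.95369286  0.15518249 -0.68409342]
2.175 [0.45707354 0.28006787 0.03787944] 0.03836493382007252 0.0 [ 0.80733567  0.326804   -0.1763471 ]
2.225 [0.4570342  0.28003946 0.03783122] 0.037172654695480235 14.998697008704767 [-0.32254795  0.70180991  1.33798099]
```

Call:
step_arm:
  increments:
    - {"delta_pos": [0,0,-3],"dr": [0,0,0],"fingers": 0.6}
    - {"delta_pos": [0,0,-7],"dr": [0,0,0],"fingers": 0.6}
    - {"delta_pos": [0,0,-11],"dr": [0,0,0],"fingers": 0.6}
    - {"delta_pos": [-2,4,-13],"dr": [0,0,0],"fingers": 0.6}
    - {"delta_pos": [-4.5,8.5,-13],"dr": [0,0,0],"fingers": 0.6}

```text
time: 2.85
tool_pos: [0.5435, 0.2355, 0.1701]
tool_rot: [3.138, -0.001, 1.573]
contact_force: [0.1, 0.5, -1.3]
opening: 0.0374
grip_force: 15.0
```

Call:
step_arm:
  increments:
    - {"delta_pos": [-2.5,4.4,0],"dr": [0,0,0],"fingers": 0.6}
    - {"delta_pos": [-4.9,8.8,0],"dr": [0,0,0],"fingers": 0.6}
    - {"delta_pos": [-4.9,8.8,2],"dr": [0,0,0],"fingers": 0.6}
    - {"delta_pos": [-4.9,8.8,5],"dr": [0,0,0],"fingers": 0.6}
    - {"delta_pos": [-4.9,8.8,6],"dr": [0,0,0],"fingers": 0.6}

```text
time: 3.48
tool_pos: [0.6286, 0.1856, 0.1051]
tool_rot: [-3.137, 0.001, 1.571]
contact_force: [-0.1, 0.1, -0.9]
opening: 0.0377
grip_force: 15.0
```

Run:
```python
from h import *
for n in("scene","side"):
    im=viewer.read_camera(n);s=robot.observe();print(s['time'],s['tool_pos'],s['opening'],s['grip_force'],s['contact_force'])
    cv2.imwrite(f"pics/{n}2.png",im[:,:,::-1])
a=cv2.imread("pics/scene2.png")[200:360,400:560];b=cv2.imread("pics/side2.png")[120:280,240:400]
cv2.imwrite("pics/c2.png",cv2.resize(np.hstack([a,b]),(800,400)))
```

```text
3.525 [0.62863259 0.18577528 0.1049574 ] 0.03737198623274137 14.997511940309778 [-0.02599505  0.67197128 -2.82689879]
3.575 [0.62923436 0.18597584 0.10647617] 0.03729790052487439 14.997597285546362 [ 0.21316824  1.28440085 -1.29433344]
```

View pics/c2.png

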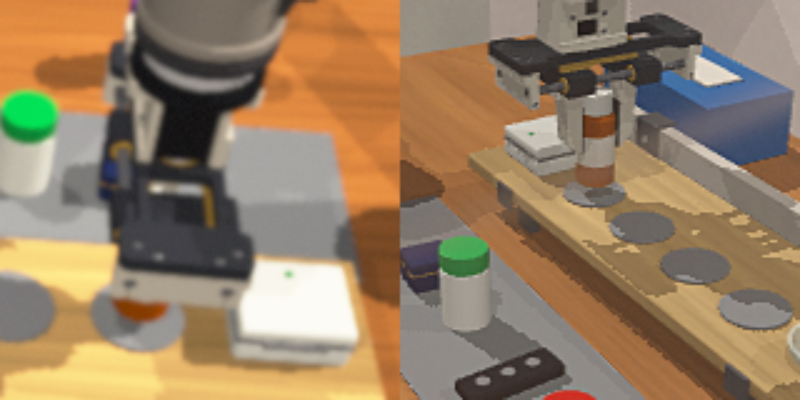

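The bottle hangs upright just over its pad and is centred in both crops (scene left half, about (140,310); side right half, about (595,190)). I'll lower it and release.

Call:
step_arm:
  increments:
    - {"delta_pos": [0,0,0.8],"dr": [0,0,0],"fingers": 0.6}
    - {"delta_pos": [0,0,1.3],"dr": [0,0,0],"fingers": 0.6}
    - {"delta_pos": [0,0,1.5],"dr": [0,0,0],"fingers": 0.6}
    - {"delta_pos": [0,0,1.5],"dr": [0,0,0],"fingers": 0.6}
    - {"delta_pos": [0,0,1.5],"dr": [0,0,0],"fingers": 0.1}

```text
time: 4.2
tool_pos: [0.6303, 0.1861, 0.0932]
tool_rot: [3.141, -0.0, 1.571]
contact_force: [-0.8, -0.3, 0.4]
opening: 0.0405
grip_force: 0.0
```

Call:
step_arm:
  increments:
    - {"delta_pos": [0,0,0],"dr": [0,0,0],"fingers": -0.5}
    - {"delta_pos": [0,0,0],"dr": [0,0,0],"fingers": -0.5}
    - {"delta_pos": [0,0,-3],"dr": [0,0,0],"fingers": -1}
    - {"delta_pos": [0,0,-8],"dr": [0,0,0],"fingers": -1}
    - {"delta_pos": [0,0,-12],"dr": [0,0,0],"fingers": -1}

```text
time: 4.82
tool_pos: [0.6303, 0.1861, 0.2148]
tool_rot: [3.14, -0.0, 1.571]
contact_force: [-0.5, 0.5, 0.2]
opening: 0.0867
grip_force: 0.0
```

Call:
step_arm:
  increments:
    - {"delta_pos": [-1.5,-3.5,0],"dr": [0,0,0],"fingers": -1}
    - {"delta_pos": [-4,-9,0],"dr": [0,0,0],"fingers": -1}
    - {"delta_pos": [-6,-14,0],"dr": [0,0,0],"fingers": -1}
    - {"delta_pos": [-7.4,-17.7,0],"dr": [0,0,0],"fingers": -1}
    - {"delta_pos": [-7.4,-17.7,0],"dr": [0,0,0],"fingers": -1}

```text
time: 5.45
tool_pos: [0.4511, 0.1115, 0.2134]
tool_rot: [3.141, 0.0, 1.57]
contact_force: [-0.1, -0.4, -0.6]
opening: 0.0919
grip_force: 0.0
```

Run:
```python
from h import *
viewer.read_camera("side")
p=viewer.camera_params("wrist");im=viewer.read_camera("wrist");s=robot.observe();print(s['tool_pos'],p["T"][:3,3])
for c in blobs(im,(45,100,50),(80,255,255),(200,100,450,320)): (x,y),r=cv2.minEnclosingCircle(c);print(x,y,r,cv2.boundingRect(c),plane("w",(x,y),.077,p))
sc=viewer.read_camera("scene");sd=viewer.read_camera("side")
cv2.imwrite("pics/c3.png",np.hstack([cv2.resize(sc[220:350,390:540],(400,347)),cv2.resize(sd[150:280,240:390],(400,347))])[:,:,::-1])
cs=blobs(sc,(45,150,60),(75,255,255),(390,230,430,262));print(cv2.boundingRect(np.concatenate(cs)))
```

```text
[0.4538656  0.11209013 0.21341625] [0.45272934 0.19147164 0.37060155]
317.5456237792969 227.2737274169922 24.27994728088379 (294, 203, 48, 49) [0.45406807 0.11182352 0.077     ]
(401, 237, 22, 19)
```

View pics/c3.png

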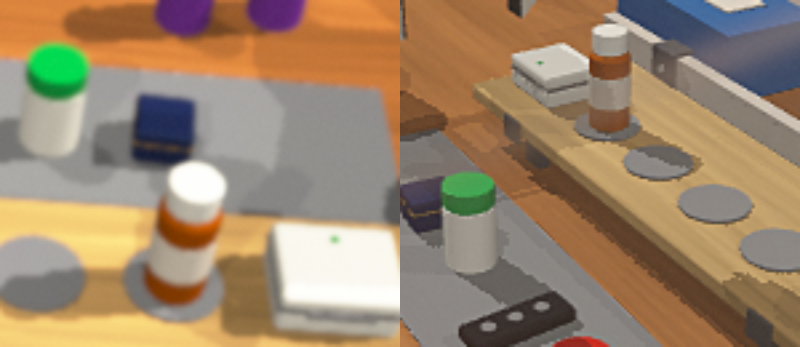

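The bottle stands upright and centred on its pad, and the charger hasn't moved. The jar is right below the tool, so I'll pick it next.

Call:
step_arm:
  increments:
    - {"delta_pos": [0,0,4],"dr": [0,0,0],"fingers": -1}
    - {"delta_pos": [0,0,9],"dr": [0,0,0],"fingers": -1}
    - {"delta_pos": [0,0,14],"dr": [0,0,0],"fingers": -1}
    - {"delta_pos": [0,0,17.5],"dr": [0,0,0],"fingers": -1}
    - {"delta_pos": [0,0,18.3],"dr": [0,0,0],"fingers": -0.6}

```text
time: 6.28
tool_pos: [0.4524, 0.1121, 0.0275]
tool_rot: [-3.137, 0.0, 1.571]
contact_force: [-0.4, 0.2, 0.5]
opening: 0.0859
grip_force: 0.0
```

Call:
step_arm:
  increments:
    - {"delta_pos": [0,0,0],"dr": [0,0,0],"fingers": 0.4}
    - {"delta_pos": [0,0,0],"dr": [0,0,0],"fingers": 0.4}
    - {"delta_pos": [0,0,0],"dr": [0,0,0],"fingers": 0.4}
    - {"delta_pos": [0,0,0],"dr": [0,0,0],"fingers": 0.4}
    - {"delta_pos": [0,0,0],"dr": [0,0,0],"fingers": 0.4}

```text
time: 6.9
tool_pos: [0.4534, 0.112, 0.0303]
tool_rot: [3.14, -0.0, 1.571]
contact_force: [0.3, -0.3, 4.5]
opening: 0.0437
grip_force: 15.0
```

Call:
step_arm:
  increments:
    - {"delta_pos": [0,0,-3],"dr": [0,0,0],"fingers": 0.4}
    - {"delta_pos": [0,0,-7],"dr": [0,0,0],"fingers": 0.4}
    - {"delta_pos": [0,0,-9.5],"dr": [0,0,0],"fingers": 0.4}
    - {"delta_pos": [-0.4,4,-10],"dr": [0,0,0],"fingers": 0.4}
    - {"delta_pos": [-0.7,9,-10],"dr": [0,0,0],"fingers": 0.4}

```text
time: 7.52
tool_pos: [0.5439, 0.1051, 0.1309]
tool_rot: [3.14, -0.0, 1.571]
contact_force: [0.5, -0.3, -0.5]
opening: 0.0437
grip_force: 15.0
```

Call:
step_arm:
  increments:
    - {"delta_pos": [-0.4,5,0],"dr": [0,0,0],"fingers": 0.4}
    - {"delta_pos": [-0.4,8.9,0],"dr": [0,0,0],"fingers": 0.4}
    - {"delta_pos": [-0.4,8.9,1.5],"dr": [0,0,0],"fingers": 0.4}
    - {"delta_pos": [-0.4,8.9,3.3],"dr": [0,0,0],"fingers": 0.4}
    - {"delta_pos": [-0.4,8.9,4],"dr": [0,0,0],"fingers": 0.4}

```text
time: 8.15
tool_pos: [0.6297, 0.1012, 0.0876]
tool_rot: [-3.137, 0.0, 1.571]
contact_force: [0.4, -0.0, -1.1]
opening: 0.0439
grip_force: 15.0
```

Call:
step_arm:
  increments:
    - {"delta_pos": [0,0,0.3],"dr": [0,0,0],"fingers": 0.4}
    - {"delta_pos": [0,0,0.5],"dr": [0,0,0],"fingers": 0.4}
    - {"delta_pos": [0,0,0.5],"dr": [0,0,0],"fingers": 0.4}
    - {"delta_pos": [0,0,0.5],"dr": [0,0,0],"fingers": 0}
    - {"delta_pos": [0,0,0.5],"dr": [0,0,0],"fingers": -0.5}

```text
time: 8.78
tool_pos: [0.6322, 0.101, 0.085]
tool_rot: [3.141, -0.0, 1.571]
contact_force: [-0.0, 0.2, -0.3]
opening: 0.0521
grip_force: 0.0
```

Call:
step_arm:
  increments:
    - {"delta_pos": [0,0,0],"dr": [0,0,0],"fingers": -0.6}
    - {"delta_pos": [0,0,-1],"dr": [0,0,0],"fingers": -1}
    - {"delta_pos": [0,0,-4],"dr": [0,0,0],"fingers": -1}
    - {"delta_pos": [0,0,-9],"dr": [0,0,0],"fingers": -1}
    - {"delta_pos": [0,0,-13],"dr": [0,0,0],"fingers": -1}

```text
time: 9.4
tool_pos: [0.6323, 0.101, 0.2176]
tool_rot: [3.139, -0.0, 1.571]
contact_force: [0.6, 0.0, 0.4]
opening: 0.0915
grip_force: 0.0
```

Call:
step_arm:
  increments:
    - {"delta_pos": [-4,-2,0],"dr": [0,0,0],"fingers": -1}
    - {"delta_pos": [-9,-4.5,0],"dr": [0,0,0],"fingers": -1}
    - {"delta_pos": [-14,-7,0],"dr": [0,0,0],"fingers": -1}
    - {"delta_pos": [-19,-9.5,0],"dr": [0,0,0],"fingers": -1}
    - {"delta_pos": [-24,-12,0],"dr": [0,0,0],"fingers": -1}

```text
time: 10.02
tool_pos: [0.5112, -0.1405, 0.2157]
tool_rot: [3.14, 0.001, 1.571]
contact_force: [0.8, -0.2, -0.4]
opening: 0.0921
grip_force: 0.0
```

Call:
step_arm:
  increments:
    - {"delta_pos": [-5,-2,0],"dr": [0,0,0],"fingers": -1}
    - {"delta_pos": [-10,-4.5,0],"dr": [0,0,0],"fingers": -1}
    - {"delta_pos": [-15,-6.5,0],"dr": [0,0,0],"fingers": -1}
    - {"delta_pos": [-16.7,-7.2,0],"dr": [0,0,0],"fingers": -1}
    - {"delta_pos": [-16.7,-7.2,0],"dr": [0,0,0],"fingers": -1}

```text
time: 10.65
tool_pos: [0.4398, -0.3065, 0.2151]
tool_rot: [3.141, -0.0, 1.569]
contact_force: [0.2, 0.9, 0.1]
opening: 0.0922
grip_force: 0.0
```

Run:
```python
from h import *
viewer.read_camera("side");sc=viewer.read_camera("scene");sd=viewer.read_camera("side")
p=viewer.camera_params("wrist");im=viewer.read_camera("wrist");s=robot.observe();print(s['time'],s['tool_pos'],p["T"][:3,3])
for c in blobs(im,(105,120,60),(125,255,255),(200,100,450,320)): (x,y),r=cv2.minEnclosingCircle(c);print(x,y,r,cv2.boundingRect(c),plane("w",(x,y),.05,p))
cv2.imwrite("pics/c4.png",np.vstack([np.hstack([cv2.resize(sc[220:350,390:540],(400,300)),cv2.resize(sd[150:280,240:390],(400,300))]),cv2.resize(im,(800,600))[0:300]])[:,:,::-1])
```

```text
10.85 [ 0.44071988 -0.30453252  0.21488098] [ 0.44052009 -0.2250398   0.37200115]
317.0752258300781 218.40264892578125 23.946754455566406 (298, 195, 40, 48) [ 0.44118581 -0.30331324  0.05      ]
```

View pics/c4.png

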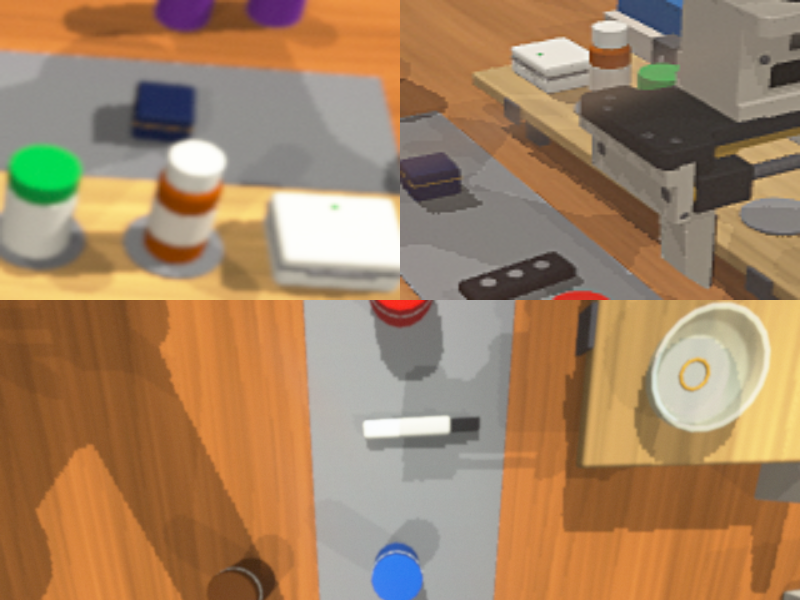

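The jar and bottle both stand upright on their pads. The tub is under the tool at about (397,575), and the brown look-alike at (235,585) is clear of the fingers.

Call:
step_arm:
  increments:
    - {"delta_pos": [0,0,5],"dr": [0,0,0],"fingers": -1}
    - {"delta_pos": [0,0,10],"dr": [0,0,0],"fingers": -1}
    - {"delta_pos": [0,0,15],"dr": [0,0,0],"fingers": -1}
    - {"delta_pos": [0,0,19],"dr": [0,0,0],"fingers": -1}
    - {"delta_pos": [0,0,19.8],"dr": [0,0,0],"fingers": -0.5}

```text
time: 11.48
tool_pos: [0.4394, -0.3037, 0.0146]
tool_rot: [-3.138, -0.004, 1.573]
contact_force: [-0.2, 0.8, 0.0]
opening: 0.0859
grip_force: 0.0
```

Call:
step_arm:
  increments:
    - {"delta_pos": [0,0,0],"dr": [0,0,0],"fingers": 0.5}
    - {"delta_pos": [0,0,0],"dr": [0,0,0],"fingers": 0.5}
    - {"delta_pos": [0,0,0],"dr": [0,0,0],"fingers": 0.5}
    - {"delta_pos": [0,0,0],"dr": [0,0,0],"fingers": 0.5}
    - {"delta_pos": [0,0,0],"dr": [0,0,0],"fingers": 0.5}

```text
time: 12.1
tool_pos: [0.4402, -0.3062, 0.0173]
tool_rot: [3.141, 0.001, 1.571]
contact_force: [-1.0, 1.2, 2.7]
opening: 0.0393
grip_force: 15.0
```

Call:
step_arm:
  increments:
    - {"delta_pos": [0,0,0],"dr": [0,0,0],"fingers": 0.5}
    - {"delta_pos": [0,0,-3],"dr": [0,0,0],"fingers": 0.5}
    - {"delta_pos": [0,0,-7],"dr": [0,0,0],"fingers": 0.5}
    - {"delta_pos": [0,0,-11],"dr": [0,0,0],"fingers": 0.5}
    - {"delta_pos": [0,0,-13],"dr": [0,0,0],"fingers": 0.5}

```text
time: 12.72
tool_pos: [0.4405, -0.3064, 0.1487]
tool_rot: [3.14, 0.002, 1.571]
contact_force: [0.3, -0.1, -1.0]
opening: 0.0398
grip_force: 15.0
```

Call:
step_arm:
  increments:
    - {"delta_pos": [3,1.8,0],"dr": [0,0,0],"fingers": 0.5}
    - {"delta_pos": [8,4.8,0],"dr": [0,0,0],"fingers": 0.5}
    - {"delta_pos": [13,7.8,0],"dr": [0,0,0],"fingers": 0.5}
    - {"delta_pos": [18,10.8,0],"dr": [0,0,0],"fingers": 0.5}
    - {"delta_pos": [23,13.9,0],"dr": [0,0,0],"fingers": 0.5}

```text
time: 13.35
tool_pos: [0.5795, -0.0743, 0.1464]
tool_rot: [-3.141, 0.0, 1.571]
contact_force: [1.5, -1.1, -1.7]
opening: 0.0399
grip_force: 15.0
```

Call:
step_arm:
  increments:
    - {"delta_pos": [5,3,0],"dr": [0,0,0],"fingers": 0.5}
    - {"delta_pos": [9.2,5.5,0],"dr": [0,0,0],"fingers": 0.5}
    - {"delta_pos": [9.2,5.5,2.5],"dr": [0,0,0],"fingers": 0.5}
    - {"delta_pos": [9.2,5.5,5.5],"dr": [0,0,0],"fingers": 0.5}
    - {"delta_pos": [9.2,5.5,6.7],"dr": [0,0,0],"fingers": 0.5}

```text
time: 13.98
tool_pos: [0.6327, 0.0163, 0.0774]
tool_rot: [-3.138, -0.0, 1.571]
contact_force: [-0.4, -0.3, -1.2]
opening: 0.0399
grip_force: 15.0
```

Call:
step_arm:
  increments:
    - {"delta_pos": [0,0,0.4],"dr": [0,0,0],"fingers": 0.5}
    - {"delta_pos": [0,0,0.8],"dr": [0,0,0],"fingers": 0.5}
    - {"delta_pos": [0,0,0.8],"dr": [0,0,0],"fingers": 0.5}
    - {"delta_pos": [0,0,0.8],"dr": [0,0,0],"fingers": 0}
    - {"delta_pos": [0,0,0.8],"dr": [0,0,0],"fingers": -0.5}

```text
time: 14.6
tool_pos: [0.6343, 0.016, 0.0722]
tool_rot: [3.141, 0.0, 1.571]
contact_force: [-0.5, -0.6, -0.2]
opening: 0.0517
grip_force: 0.0
```

Call:
step_arm:
  increments:
    - {"delta_pos": [0,0,0],"dr": [0,0,0],"fingers": -0.6}
    - {"delta_pos": [0,0,-1],"dr": [0,0,0],"fingers": -1}
    - {"delta_pos": [0,0,-4],"dr": [0,0,0],"fingers": -1}
    - {"delta_pos": [0,0,-9],"dr": [0,0,0],"fingers": -1}
    - {"delta_pos": [0,0,-14],"dr": [0,0,0],"fingers": -1}

```text
time: 15.22
tool_pos: [0.6339, 0.0161, 0.2139]
tool_rot: [3.141, -0.0, 1.571]
contact_force: [-0.0, -0.3, -0.1]
opening: 0.0918
grip_force: 0.0
```

Call:
step_arm:
  increments:
    - {"delta_pos": [-2,-4,0],"dr": [0,0,0],"fingers": -1}
    - {"delta_pos": [-5,-9,0],"dr": [0,0,0],"fingers": -1}
    - {"delta_pos": [-8.5,-14.5,0],"dr": [0,0,0],"fingers": -1}
    - {"delta_pos": [-11.3,-19.2,0],"dr": [0,0,0],"fingers": -1}
    - {"delta_pos": [-11.3,-19.2,0],"dr": [0,0,0],"fingers": -1}

```text
time: 15.85
tool_pos: [0.4394, -0.0982, 0.2127]
tool_rot: [3.141, 0.001, 1.567]
contact_force: [-0.3, -0.5, 0.3]
opening: 0.0917
grip_force: 0.0
```

Run:
```python
from h import *
viewer.read_camera("side");sc=viewer.read_camera("scene");sd=viewer.read_camera("side")
p=viewer.camera_params("wrist");im=viewer.read_camera("wrist");s=robot.observe();print(s['time'],s['tool_pos'],p["T"][:3,3])
for c in blobs(im,(0,150,80),(8,255,255),(200,100,450,320)): (x,y),r=cv2.minEnclosingCircle(c);print(x,y,r,cv2.boundingRect(c),plane("w",(x,y),.03,p))
cv2.imwrite("pics/c5.png",np.vstack([np.hstack([cv2.resize(sc[225:355,280:430],(400,300)),cv2.resize(sd[150:280,270:420],(400,300))]),cv2.resize(im,(800,600))[100:400]])[:,:,::-1])
```

```text
16.05 [ 0.44305619 -0.09677906  0.21223961] [ 0.44265204 -0.01734203  0.36957281]
317.0 214.92308044433594 26.096193313598633 (294, 189, 48, 53) [ 0.44374865 -0.09654951  0.03      ]
```

View pics/c5.png

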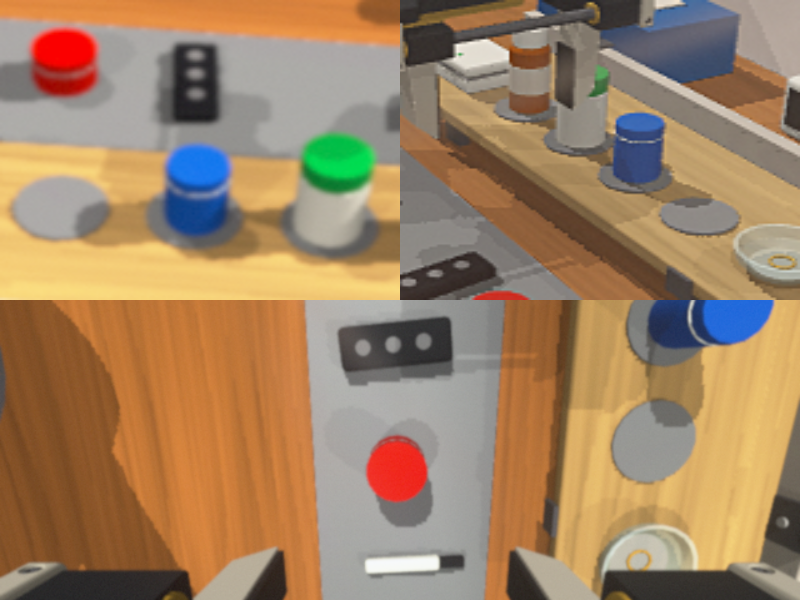

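The tub stands upright on its pad, centred around (197,205) in the scene crop. The tin is directly under the tool at (397,470) with the bare pad beside the dish, so I'll pick it.

Call:
step_arm:
  increments:
    - {"delta_pos": [0,0,5],"dr": [0,0,0],"fingers": -1}
    - {"delta_pos": [0,0,10],"dr": [0,0,0],"fingers": -1}
    - {"delta_pos": [0,0,15],"dr": [0,0,0],"fingers": -1}
    - {"delta_pos": [0,0,19.2],"dr": [0,0,0],"fingers": -1}
    - {"delta_pos": [0,0,20.3],"dr": [0,0,0],"fingers": -0.7}

```text
time: 16.68
tool_pos: [0.4414, -0.0959, 0.0065]
tool_rot: [-3.137, -0.002, 1.572]
contact_force: [0.6, 0.4, -0.3]
opening: 0.0857
grip_force: 0.0
```

Call:
step_arm:
  increments:
    - {"delta_pos": [0,0,0],"dr": [0,0,0],"fingers": 0.3}
    - {"delta_pos": [0,0,0],"dr": [0,0,0],"fingers": 0.3}
    - {"delta_pos": [0,0,0],"dr": [0,0,0],"fingers": 0.3}
    - {"delta_pos": [0,0,0],"dr": [0,0,0],"fingers": 0.3}
    - {"delta_pos": [0,0,0],"dr": [0,0,0],"fingers": 0.3}

```text
time: 17.3
tool_pos: [0.4428, -0.0973, 0.0097]
tool_rot: [3.139, 0.001, 1.571]
contact_force: [-0.4, 0.1, 7.0]
opening: 0.0496
grip_force: 15.0
```

Call:
step_arm:
  increments:
    - {"delta_pos": [0,0,0],"dr": [0,0,0],"fingers": 0.3}
    - {"delta_pos": [0,0,-3],"dr": [0,0,0],"fingers": 0.3}
    - {"delta_pos": [0,0,-7],"dr": [0,0,0],"fingers": 0.3}
    - {"delta_pos": [0,0,-11],"dr": [0,0,0],"fingers": 0.3}
    - {"delta_pos": [0,0,-13],"dr": [0,0,0],"fingers": 0.3}

```text
time: 17.92
tool_pos: [0.4426, -0.0973, 0.1411]
tool_rot: [3.138, 0.001, 1.571]
contact_force: [0.4, 0.4, -1.2]
opening: 0.0498
grip_force: 15.0
```

Call:
step_arm:
  increments:
    - {"delta_pos": [0.5,3.5,0],"dr": [0,0,0],"fingers": 0.3}
    - {"delta_pos": [1.2,8,0],"dr": [0,0,0],"fingers": 0.3}
    - {"delta_pos": [1.9,13,0],"dr": [0,0,0],"fingers": 0.3}
    - {"delta_pos": [2.6,18,0],"dr": [0,0,0],"fingers": 0.3}
    - {"delta_pos": [2.8,19.4,0],"dr": [0,0,0],"fingers": 0.3}

```text
time: 18.55
tool_pos: [0.6381, -0.0684, 0.1382]
tool_rot: [3.141, -0.0, 1.572]
contact_force: [0.6, -0.2, -0.9]
opening: 0.0499
grip_force: 15.0
```

Call:
step_arm:
  increments:
    - {"delta_pos": [0,0,2],"dr": [0,0,0],"fingers": 0.3}
    - {"delta_pos": [0,0,5],"dr": [0,0,0],"fingers": 0.3}
    - {"delta_pos": [0,0,6.7],"dr": [0,0,0],"fingers": 0.3}
    - {"delta_pos": [0,0,7.2],"dr": [0,0,0],"fingers": 0.3}
    - {"delta_pos": [0,0,7.5],"dr": [0,0,0],"fingers": 0.3}

```text
time: 19.18
tool_pos: [0.6363, -0.0691, 0.0647]
tool_rot: [3.141, 0.0, 1.571]
contact_force: [-6.3, 0.8, 14.2]
opening: 0.0494
grip_force: 15.0
```

Call:
step_arm:
  increments:
    - {"delta_pos": [0,0,0],"dr": [0,0,0],"fingers": 0.3}
    - {"delta_pos": [0,0,0],"dr": [0,0,0],"fingers": 0}
    - {"delta_pos": [0,0,0],"dr": [0,0,0],"fingers": -0.6}
    - {"delta_pos": [0,0,0],"dr": [0,0,0],"fingers": -0.8}
    - {"delta_pos": [0,0,0],"dr": [0,0,0],"fingers": -0.8}

```text
time: 19.8
tool_pos: [0.636, -0.069, 0.0637]
tool_rot: [3.142, 0.0, 1.571]
contact_force: [0.4, 0.6, -0.7]
opening: 0.0751
grip_force: 0.0
```

Call:
step_arm:
  increments:
    - {"delta_pos": [0,0,-3],"dr": [0,0,0],"fingers": -0.8}
    - {"delta_pos": [0,0,-8],"dr": [0,0,0],"fingers": -0.8}
    - {"delta_pos": [0,0,-13],"dr": [0,0,0],"fingers": -0.8}
    - {"delta_pos": [0,-5,-16],"dr": [0,0,0],"fingers": -0.8}
    - {"delta_pos": [0,-10,-16],"dr": [0,0,0],"fingers": -0.8}

```text
time: 20.42
tool_pos: [0.5362, -0.0693, 0.2262]
tool_rot: [3.136, 0.002, 1.571]
contact_force: [0.6, 0.2, -0.7]
opening: 0.0829
grip_force: 0.0
```

Call:
step_arm:
  increments:
    - {"delta_pos": [-5,-3,0],"dr": [0,0,0],"fingers": -0.8}
    - {"delta_pos": [-10,-7,0],"dr": [0,0,0],"fingers": -0.8}
    - {"delta_pos": [-15,-10,0],"dr": [0,0,0],"fingers": -0.8}
    - {"delta_pos": [-16,-12,0],"dr": [0,0,0],"fingers": -0.8}
    - {"delta_pos": [-16,-12,0],"dr": [0,0,0],"fingers": -0.8}

```text
time: 21.05
tool_pos: [0.415, -0.2298, 0.2239]
tool_rot: [3.141, 0.0, 1.568]
contact_force: [0.6, 0.3, 0.2]
opening: 0.0828
grip_force: 0.0
```

Run:
```python
from h import *
viewer.read_camera("side");sc=viewer.read_camera("scene");s=robot.observe();print(s['time'],s['tool_pos'])
cv2.imwrite("pics/c6.png",cv2.resize(sc[225:375,220:560],(800,353),interpolation=cv2.INTER_CUBIC)[:,:,::-1])
for n,uv in(("dish",(247,308)),):pass
pads=dict(tin=(.6367,-.0693),tub=(.6343,.0156),jar=(.6321,.1003))
for k,lo,hi,b,h in(("tub",(105,120,60),(125,255,255),(325,270,380,330),56),("tin",(0,150,80),(6,255,255),(275,270,330,330),38),("jar",(45,100,50),(80,255,255),(380,270,430,310),None)):
    c=cen(np.concatenate(blobs(sc,lo,hi,b,20)));z=.058+(h/2000 if h else .064)
    q=plane("scene",c,z);print(k,c.round(1),q.round(4),(q[:2]-pads[k]).round(4))
```

```text
21.15 [ 0.41640685 -0.22883252  0.22391933]
tub [353.4 306.8] [0.633  0.0165 0.086 ] [-0.0013  0.0009]
tin [302.5 306.9] [ 0.6357 -0.0685  0.077 ] [-0.001   0.0008]
jar [406.2 294.8] [0.6292 0.0997 0.122 ] [-0.0029 -0.0006]
```

View pics/c6.png

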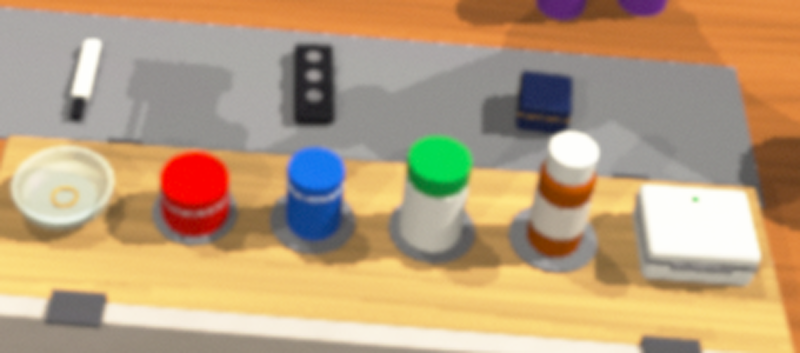

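All four pots stand upright and centred, in the order tin (195,195), tub (315,195), jar (435,195), bottle (562,195). They run from the dish to the charger, and neither of those has moved. The tub, tin and jar measure within about 3 mm of their pad centres.

```bash
python3 -c "
from cell import robot
print(robot.hand_in())"
```

```text
the job is handed in; nothing more can be done
None
```

The job is handed in: bottle, jar, tub and tin stand upright on their pads from the charger to the dish, in height order, with the charger and dish left alone, at about 21 s of the 106 s allowed.

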